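Show the mortised rail to the inspection camera

TASK

First slide the round puck lamp along the table, without lifting it, until it is centred on the ring mark in front of the inspection camera. Then take the rail with the long mortise out of the rack and hold it still in the air above the lamp, upright with its tenon on top, its middle level with the lens and centred over the ring, the mortised face turned squarely to the lens. Leave the other rail in the rack and everything else where it is, and finish while still holding the rail there.

Things in the scene. Friction and masses are not known exactly. Their poses are not given: they have to be found in the camera images.
- lamp_centre (a point): loose round puck lamp, a disc 90 mm in diameter and 28 mm high, grey plastic with a white diffuser on top, 0.25 kg, lying flat on the table (z = 0), too wide for most grippers; the point is its centre, 14 mm above its underside
- ring_mark (a point): centre of the white ring mark, 100 mm in diameter, printed on a flat thin dark mat in front of the inspection camera; the point lies at table height, straight below the aim point; the lamp slides freely over the mat. Same axes as aim_point
- aim_point (a point): the spot the inspection camera looks at, in the air 200 mm straight above the ring mark, level with the lens. The camera is a small grey box on a fixed column; its black round lens (38 mm) ends 150 mm from this point. Axes: +y points level from here to the lens, z up
- mortised_rail_centre (a point): middle of the rail to show: wooden bar standing upright in the rack, 36 wide (x axis) x 20 thick (y) x 140 mm tall (z, up): 120 mm body, then a tenon 24 x 9 x 20 mm on top. 0.07 kg. The point is 70 mm above its lower end, 50 mm below the tenon's shoulder. Its +y face has one long mortise, 14 x 48 mm, 8 mm deep, centred at this height. Its lowest 35 mm sit loosely in the socket; lift straight up
- mortise (a point): centre of the mortised face: 10 mm from the rail's centre along the rail's +y axis
- rack: fixed darker wooden block behind the pine tray, 150 (x axis) x 62 (y) x 45 mm high, origin at the centre of its underside on the table. Two sockets at x = -42.5 and +42.5 mm, each 40 x 24 mm, floor 10 mm above the table; a rail stands in each, its width along the row, its +y face to the rack's +y side (towards the robot), upper end 150 mm above the table; either may be in either socket
- dowel_rail_centre (a point): centre of the other rail in the rack, same size, wood and tenon, but with two small square dowel holes (8 mm) in its +y face in place of the long mortise; stays in the rack
- tape_measure_centre (a point): loose yellow tape measure, 37 x 87 x 64 mm, standing on the left beyond the paper rolls; leave it alone
- lens (a point): centre of the lens front, 150 mm from the aim point along its +y axis, 200 mm above the table
- wood_strip_centre (a point): loose plain wooden strip, 30 x 120 x 18 mm, lying flat on the right, on the robot's side of the ring mark; leave it alone
- offcut_centre (a point): loose plain wooden offcut, 60 x 90 x 18 mm, lying in the low open pine tray (walls 71 mm high) between the robot and the rack; leave it alone
Not all that is in view belongs to the job. Of the things that look like the part that bears lamp_centre, the middle-sized one is meant.

How it is judged (in metres and radians):
On the way, in this order (a step that is already met when the one before it is completed fails the run):
1. the lamp is centred on the ring mark (within 15 mm) while the mortised rail still stands in the rack (horizontal distance between lamp_centre and ring_mark below 0.015 m and distance of mortised_rail_centre from where it was at the start of the episode below 0.02 m), for 0.2 s.
2. the mortised rail is lifted clear of the rack (z of mortised_rail_centre in the frame of rack above 0.13 m), for 0.1 s.
At the end, for the whole second after the job is handed in: Rail held still by the fingers, touching nothing else: centre within 25 mm of the aim point, upright within 8 degrees with the tenon on top, mortised face (not the back) square to the lens within 10 degrees; lamp on the table within 18 mm of the ring's centre (horizontal distance between lamp_centre and ring_mark below 0.018 m and distance between mortised_rail_centre and aim_point below 0.025 m and angle between mortised_rail_centre's own z axis and vertical below 0.14 rad and angle between the y axis of mortised_rail_centre and the y axis of aim_point, either way round below 0.17 rad and not (y of lens in the frame of mortised_rail_centre below 0.1 m) and linear speed of mortised_rail below 0.03 m/s and contact force between the fingers and mortised_rail above 1 N and contact force between each of rack, lamp and mortised_rail below 0.1 N); the arm keeps its last pose, push and grip.
It fails at once if the lamp is lifted off the table or tipped (height (world z) of lamp_centre above 0.024 m or angle between lamp_centre's own z axis and vertical above 0.2 rad).
It fails at once if the other rail is moved from its place or tipped (distance of dowel_rail_centre from where it was at the start of the episode above 0.02 m).
It fails at once if a bystander is pushed away (distance of any of tape_measure_centre, wood_strip_centre, offcut_centre from where it was at the start of the episode above 0.03 m).
It also fails if it takes over 54 s, if anything falls off the work surface, if the arm or the gripper's body presses on something with over 40 N, if the wrist force passes 120 N, or if a joint passes its speed limit or range.

ROBOT

A 6-joint arm with a two-finger parallel gripper is mounted at the origin on the work surface; the furniture and walls round the work are solid. World frame = base frame: x ahead of the robot, y to its left, z up, the work surface at z = 0. Lengths are in mm, angles in degrees, forces in N, time in s.
With the tool pointing down it reaches from about 350 to 850 mm from the base axis. Payload 8.1 kg.
Tool frame: the origin (TCP) lies at the centre of the arm's flange, where the gripper is bolted on; the fingertips stand 173 mm ahead of it and the grasp point (between the pads) lies 155 mm ahead of it; z points along the fingers, y is the line along which they close (so a half turn about z gives the same grasp; the last joint's range is limited). The gripper opens to 85 mm and grips with 20 to 120 N. Pads are 22 mm wide; open, the fingers measure 114 mm over their backs; the gripper's body (76 mm by 85 mm) begins 54 mm behind the grasp point. The pads swing forward as they close: fully open they stand 13 mm farther back than shut.
Start: joints at [58.533, 7.471, 85.268, -0, 87.261, -4.893], TCP at [268.391, 536.631, 404.692] pointing down, gripper open.
Joint ranges: [-169.43, 169.43], [-51.17, 129.36], [1.28, 143.12], [-76.62, 256.62], [0, 156.53], [-152.29, 152.29]. Speed limits (degrees/s): [136.94, 136.94, 159.86, 180, 180, 180].

INTERFACE

Orientations are given as [roll, pitch, yaw] about the fixed x, y, z axes, in that order (R = Rz(yaw) Ry(pitch) Rx(roll)).
In Python, from bench import * gives the robot as it stands.
- The arm moves only by the shell command python3 -m jog 'ROWS' [FORCE]. ROWS is text: rows parted by semicolons, each of 7 numbers parted by spaces: the shift along the tool's x, y, z scaled (see below), then the turn, a rotation vector about the tool's x, y, z scaled (see below), then the closure, from -1 (fully open) to 1 (shut). In form: tx ty tz wx wy wz hand; .... A call has 1 to 5 rows; each row shifts and turns the commanded pose from where the row before left it, along the tool's axes as they then stand; what a row does not reach is not made up. The controller multiplies each number of a shift by 0.1 m and each number of a turn by 60 degrees. A row lasts 1/8 s, in which the tool goes at most 62.5 mm and 10.7 degrees, less where a joint would pass 70% of its speed; a pose out of reach is approached as far as the arm can. A call with a number of a shift or a turn outside -1 to 1 is refused whole. A call with a gripper value outside its range is refused whole. The fingers move at their own pace and stop on an object; FORCE is the grip in N (left out, the last holds). Time passes only in rows, so rows that do not move let the fingers close. It gives the time, the measured TCP pose, the force, the opening and the grip force at its end, in the units of the state.
- sense(): the state, without advancing time (a new reading comes with each control period).
- snapshot(name): name is "scene" or "top" or "wrist"; returns a dict with "img" (400x640x3 uint8, red, green, blue), "fx", "fy", "cx", "cy" (pixels), "dist" ([k1, k2, p1, p2, k3] as OpenCV has them; the pictures are not rectified), "extrinsics" (4x4, takes a point from camera to world coordinates). Camera axes: x right, y down, z forward; pixel columns grow to the right and rows downward; lengths in mm; the calibration is good to about 2 mm. A picture is of the moment at which its call begins. There is no depth.
- hand_in(): hands the job in; it is judged then, once.
The state is a dict: "time": time; "joint_pos": joint angles; "qd": joint speeds; "joint_efforts": joint torques, N m; "tool_pos": TCP position; "tcp_rot": TCP orientation; "ft_force": force on the tool from outside, world axes, zero at the start; "wrist_torque": the same for the moment, N m; "finger_gap": finger opening in mm; "grip_force": force on a finger pad.
Only numpy, scipy, OpenCV 4.12 (cv2) and the standard library are available. Lean on these libraries where they do the work, as an engineer would, in place of code of your own. Each camera call takes 0.05 s, during which the arm holds its last target. There are 200 camera calls.

## Working session

There is one attempt and no reset: what is moved stays moved. The work goes in short steps, Python scripts to look and compute and a shell command to move; the robot and the scene stay as the last step left them, time stands still between calls to the robot, and variables do not carry over. Pictures are saved under pics/ and viewed, at most 14 in all, crops included, and the job is handed in when it is done.

```bash
mkdir -p pics; cat > h.py <<'E'
from bench import *
import numpy as np, cv2, pickle
from scipy.spatial.transform import Rotation as R
def snap(n,f):
    s=snapshot(n); pickle.dump(s,open('pics/'+f+'.pkl','wb')); cv2.imwrite('pics/'+f+'.png',s['img'][:,:,::-1]); return s
def load(f): return pickle.load(open('pics/'+f+'.pkl','rb'))
def ray(s,u,v):
    K=np.array([[s['fx'],0,s['cx']],[0,s['fy'],s['cy']],[0,0,1.]])
    p=cv2.undistortPoints(np.array([[[u,v]]],float),K,np.array(s['dist'],float))[0,0]
    E=np.array(s['extrinsics']); d=E[:3,:3]@np.array([p[0],p[1],1]); return E[:3,3],d
def atz(s,u,v,z):
    o,d=ray(s,u,v); return o+d*(z-o[2])/d[2]
def proj(s,P):
    E=np.linalg.inv(np.array(s['extrinsics'])); K=np.array([[s['fx'],0,s['cx']],[0,s['fy'],s['cy']],[0,0,1.]])
    return cv2.projectPoints(np.array(P,float).reshape(-1,3),cv2.Rodrigues(E[:3,:3])[0],E[:3,3],K,np.array(s['dist'],float))[0][:,0]
E
python3 - <<'E'
from h import *
for n in('scene','top'):
    s=snap(n,n+'0'); print(n,np.round(s['extrinsics'],2).tolist(),s['fx'],s['cx'],s['cy'])
print(sense())
E
```

```text
scene [[-0.77, -0.31, 0.55, -724.37], [-0.63, 0.34, -0.69, 1359.9], [0.03, -0.89, -0.46, 1117.68], [0.0, 0.0, 0.0, 1.0]] 516.33090212576 312.49500269680607 201.80130058348024
top [[-0.02, -0.98, 0.2, 217.36], [-1.0, 0.02, 0.0, -136.74], [-0.01, -0.2, -0.98, 1475.35], [0.0, 0.0, 0.0, 1.0]] 391.75755899978185 327.6048475550004 202.61049959859818
{'time': 0.1, 'joint_pos': array([ 5.85324662e+01,  7.50935184e+00,  8.53237287e+01, -6.64133333e-04,
        8.72612758e+01, -4.89309896e+00]), 'qd': array([ 0.11219152, -0.09829501, -0.08662001, -0.08554017,  0.01499247,
        0.06198191]), 'joint_efforts': array([ 1.39492768e-03, -5.70943809e+01, -5.01947808e+01, -1.50102410e-04,
        8.02087976e-03,  3.81573493e-07]), 'tool_pos': array([268.28828913, 536.4412296 , 403.75738896]), 'tcp_rot': array([-1.79905931e+02, -7.38739528e-03,  1.53425591e+02]), 'ft_force': array([ 0.48006203, -0.45244726, -0.12938768]), 'wrist_torque': array([-0.06081493,  0.02471947,  0.04359429]), 'grip_force': 0.0, 'finger_gap': 85.84006695585387}
```

View pics/scene0.png

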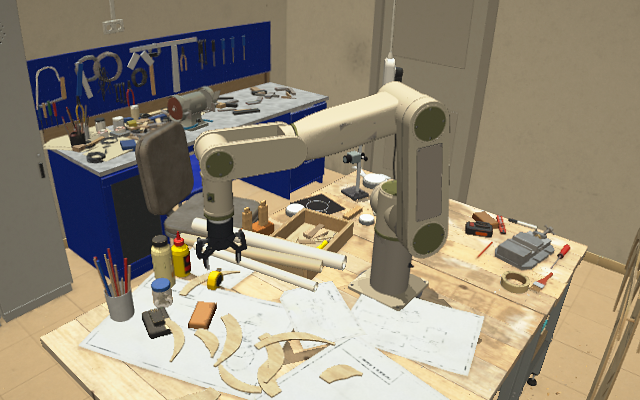

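View pics/top0.png

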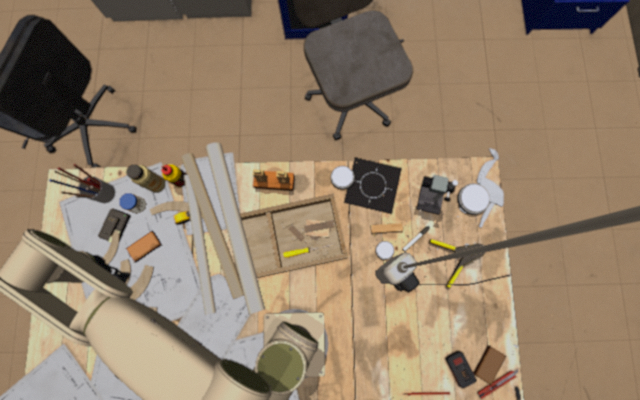

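The top view shows the rack at (274,180), the ring mat at (374,186) and the inspection camera at (435,195). There are three white discs that could be the lamp: A (343,177), B (474,199) and C (385,250). The rails are at (261,177) and (289,178). I'll measure the disc sizes on an enlarged crop.

```bash
python3 - <<'E'
from h import *
s=load('top0')
c=s['img'][150:270,330:500][:,:,::-1]; cv2.imwrite('pics/c1.png',cv2.resize(c,None,fx=4.7,fy=4.7,interpolation=cv2.INTER_CUBIC))
a=load('scene0')['img'][165:245,235:395][:,:,::-1]; cv2.imwrite('pics/c2.png',cv2.resize(a,None,fx=5,fy=5,interpolation=cv2.INTER_CUBIC))
m=(s['img'].min(2)>170).astype(np.uint8)
n,l,st,ce=cv2.connectedComponentsWithStats(m)
for i in range(1,n):
    if st[i,4]>80 and 320<ce[i][0]<500 and 150<ce[i][1]<280:
        x,y,w,h,ar=st[i]; 
        P=atz(s,*ce[i],28); L=atz(s,x-.5,ce[i][1],28);Rr=atz(s,x+w-.5,ce[i][1],28)
        print(ce[i].round(1),st[i],P.round(),np.linalg.norm(L-Rr).round(1))
E
```

```text
[482.4 193. ] [ 462  160   41   67 1188] [ 534. -718.   28.] 155.9
[341.9 175.9] [332 166  21  20 331] [ 613. -188.   28.] 80.2
[385.  249.4] [377 242  17  16 219] [ 330. -338.   28.] 62.5
[400.3 268.1] [389 256  25  25 230] [ 261. -391.   28.] 91.1
[472.2 273.2] [466 269  12  12  89] [ 237. -652.   28.] 43.8
```

View pics/c1.png

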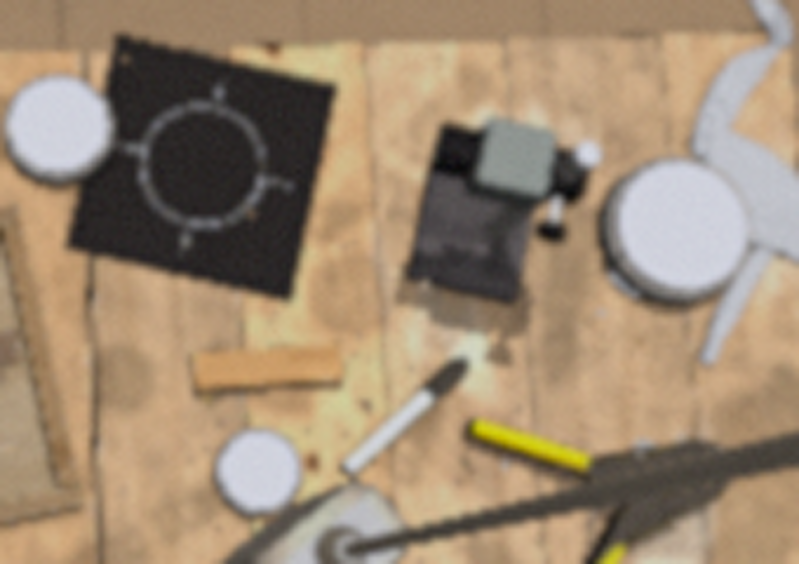

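View pics/c2.png

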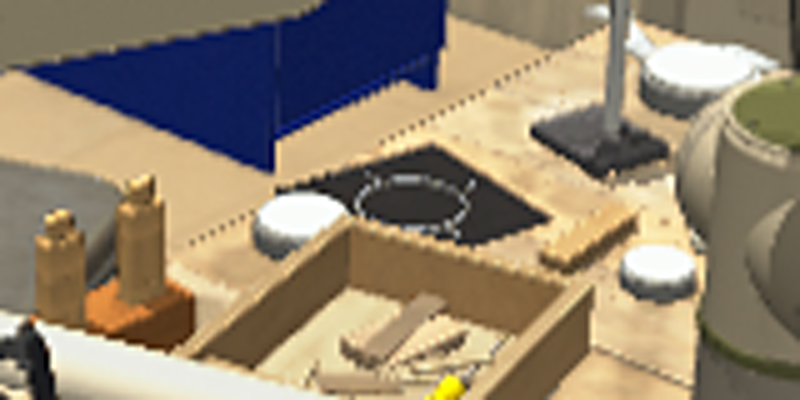

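Discs by size: A (343,177) is about 88 mm, B is the largest with a dark rim, and C is about 65 mm. A is the middle-sized one, so it is the lamp. Next I'll compute its position and those of the ring, the lens and the rack.

```bash
python3 - <<'E'
from h import *
s=load('top0'); c=load('scene0')
u=lambda x,y:(330+(x+.5)/4.7-.5,150+(y+.5)/4.7-.5)
v=lambda x,y:(235+(x+.5)/5-.5,165+(y+.5)/5-.5)
for n,p in dict(ringc=(204,165),rl=(141,160),rr=(266,180),rt=(212,103),rb=(197,227),tl=(125,147),tr=(290,187),tt=(220,85),tb=(186,245)).items(): print(n,atz(s,*u(*p),0).round(1))
print('ring scene',atz(c,*v(412,205),0).round(1))
print('lampA',atz(s,*u(57,126),28).round(1), atz(s,*u(5,126),28).round(1),atz(s,*u(110,126),28).round(1))
print('lamp scene',atz(c,*v(301,217),28).round(1))
print('camhead',atz(s,*u(515,155),240).round(1),atz(s,*u(465,150),200).round(1))
for p in [(255,170),(295,170),(294,189),(254,189)]: print('rack',atz(s,*p,45).round(1))
for p in [(257,174),(287,174)]: print('rail',atz(s,*p,150).round(1))
def tri(a,b):
    o1,d1=ray(s,*a);o2,d2=ray(c,*b)
    t=np.linalg.lstsq(np.c_[d1,-d2],o2-o1,rcond=None)[0]; return (o1+d1*t[0]).round(),(o2+d2*t[1]).round()
print(tri((404,268),(391,58)))
print(sense()['time'])
E
```

```text
ringc [ 583.  -308.4    0. ]
rl [ 588.4 -256.6    0. ]
rr [ 569.1 -358.8    0. ]
rt [ 635.8 -317.3    0. ]
rb [ 530.8 -300.3    0. ]
tl [ 599.7 -243.8    0. ]
tr [ 562.8 -378.2    0. ]
tt [ 651.2 -324.7    0. ]
tb [ 516.  -290.7    0. ]
ring scene [ 579.6 -306.8    0. ]
lampA [ 611.4 -187.1   28. ] [ 612.3 -144.9   28. ] [ 610.4 -230.2   28. ]
lamp scene [ 606.2 -180.4   28. ]
camhead [ 525.8 -495.7  240. ] [ 540.2 -471.9  200. ]
rack [639.6 142.   45. ]
rack [636.  -10.1  45. ]
rack [562.  -6.  45.]
rack [565.4 144.5  45. ]
rail [593.8 114.2 150. ]
rail [591.3   8.7 150. ]
(array([ 240., -273.,  737.]), array([ 238., -275.,  738.]))
0.1
```

```bash
python3 - <<'E'
from h import *
s=load('top0');c=load('scene0')
a=s['img'][155:200,240:310][:,:,::-1];b=c['img'][190:245,235:345][:,:,::-1]
cv2.imwrite('pics/c3.png',np.vstack([cv2.resize(a,(465,300),interpolation=2),cv2.resize(b,(465,233),interpolation=2)]))
E
```

```text
(no output)
```

View pics/c3.png

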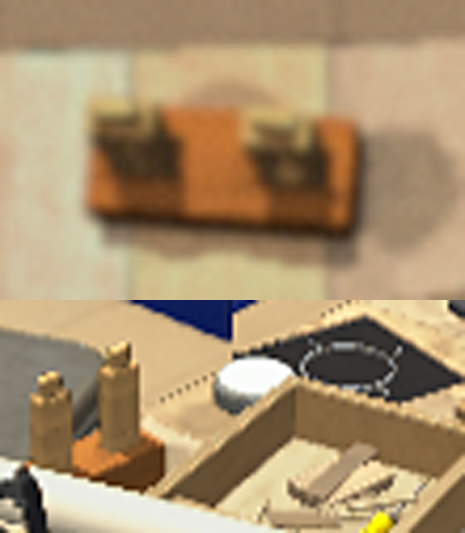

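The lamp is at about (609,-185) and the ring centre at (583,-308). The lens direction is about -105°. The rack is centred near (603,68), with one rail near y=110 and the other near y=25. A pendant hangs at (240,-273), down to z≈737. In the crop the rails' tenon tops are at (258,171) and (283,174). I still need to find out which rail is mortised, so I'm getting the wrist camera geometry.

```bash
python3 - <<'E'
from h import *
s=snap('wrist','w0'); st=sense()
T=np.eye(4);T[:3,:3]=R.from_euler('xyz',st['tcp_rot'],degrees=True).as_matrix();T[:3,3]=st['tool_pos']
print((np.linalg.inv(T)@s['extrinsics']).round(3),s['fx'],s['cx'],s['cy'])
t=load('top0')
for p in [(336,196),(346,257),(243,214),(250,276)]: print(atz(t,*p,71).round())
E
```

```text
[[-0.0000e+00 -9.5400e-01 -3.0000e-01  7.7912e+01]
 [ 1.0000e+00  0.0000e+00 -1.0000e-03 -2.0900e-01]
 [ 1.0000e-03 -3.0000e-01  9.5400e-01  3.2081e+01]
 [ 0.0000e+00  0.0000e+00  0.0000e+00  1.0000e+00]] 336.46571346219923 312.987211851448 202.94009654413074
[ 526. -163.   71.]
[ 303. -193.   71.]
[466. 178.  71.]
[243. 149.  71.]
```

```bash
python3 -m jog '0 0 0 0 0 -0.148 -1; 0 0 0 0 0 -0.148 -1; 0 0 0 0 0 -0.148 -1; -0.236 -0.52 0.071 0 0 0 -1; -0.236 -0.52 0.071 0 0 0 -1'; python3 -m jog '-0.236 -0.52 0.071 0 0 0 -1;-0.236 -0.52 0.071 0 0 0 -1;-0.236 -0.52 0.071 0 0 0 -1;-0.236 -0.52 0.071 0 0 0 -1;-0.236 -0.52 0.071 0 0 0 -1'; python3 -m jog '-0.236 -0.52 0.071 0 0 0 -1;-0.236 -0.52 0.071 0 0 0 -1;0 0 0 0 0 0 -1;0 0 0 0 0 0 -1'
python3 - <<'E'
from h import *
snap('wrist','w1');print(sense()['tool_pos'],sense()['joint_pos'])
E
```

```text
time: 0.78
tool_pos: [315.8, 431.7, 389.7]
tcp_rot: [-180.0, -0.0, -179.8]
ft_force: [1.5, 0.4, -0.1]
finger_gap: 85.1
grip_force: 0.0
time: 1.4
tool_pos: [434.3, 171.0, 354.7]
tcp_rot: [180.0, 0.0, -179.9]
ft_force: [1.0, 0.7, 0.1]
finger_gap: 85.2
grip_force: 0.0
time: 1.9
tool_pos: [481.2, 68.9, 340.5]
tcp_rot: [180.0, -0.1, -180.0]
ft_force: [-0.8, 0.2, 0.1]
finger_gap: 85.2
grip_force: 0.0
[481.05524528  69.51631209 340.71003774] [ 2.16505902e+00 -8.16695267e+00  1.07587190e+02  2.82733648e-02
  8.06046272e+01 -8.79227428e+01]
```

View pics/w1.png

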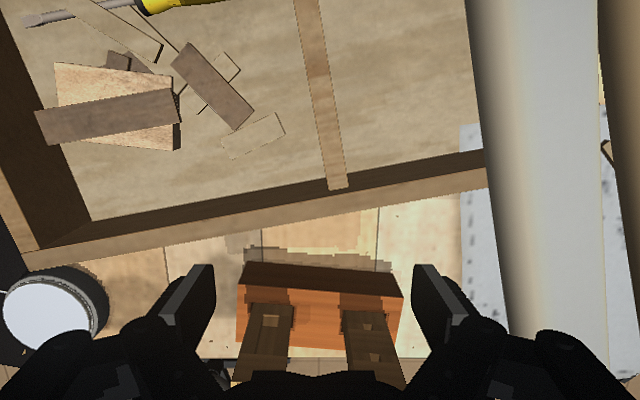

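The wrist view is upside down. The rack is at (320,310), with the left rail at (267,345) and the right rail at (372,345). The lamp is at (50,315). I'm enlarging the rails.

```bash
python3 - <<'E'
from h import *
a=load('w1')['img'][255:390,225:415][:,:,::-1]
cv2.imwrite('pics/c4.png',cv2.resize(a[::-1,::-1],None,fx=4.2,fy=4.2,interpolation=2))
E
```

```text
(no output)
```

View pics/c4.png

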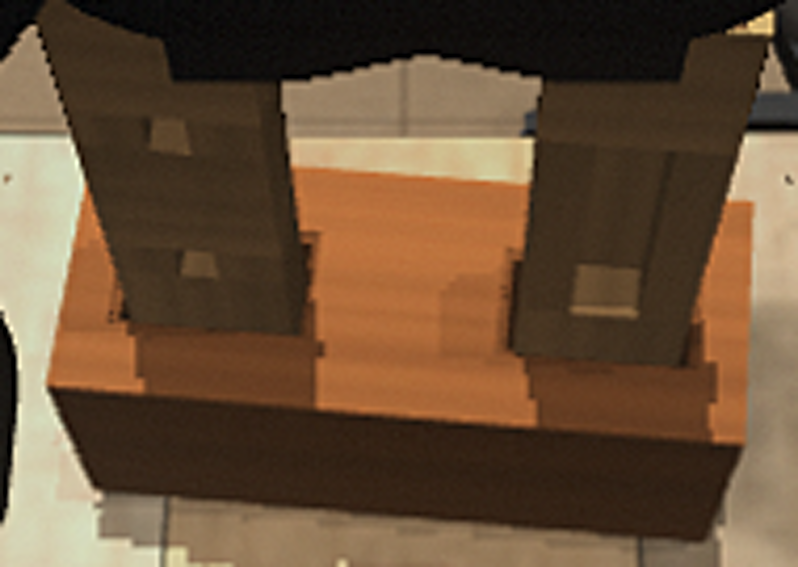

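The y≈110 rail, on the left in the upright crop, has two dowel holes at (168,135) and (198,265). The y≈25 rail has the long mortise at (605,240), so that is the one to take.

```bash
python3 - <<'E'
from h import *
s=load('w1')
f=lambda x,y:(225+189-((x+.5)/4.2-.5),255+134-((y+.5)/4.2-.5))
for n,p in dict(FL=(50,387),FR=(742,443),BR=(752,203),railFL=(128,325),railFR=(300,335),mFL=(512,352),mFR=(688,366)).items(): print(n,atz(s,*f(*p),45).round(1))
m=(s['img'].min(2)>195).astype(np.uint8); m[:,110:]=0; m[:250]=0
cs=max(cv2.findContours(m,0,1)[0],key=cv2.contourArea); e=cv2.fitEllipse(cs); print(e, atz(s,*e[0],28).round(1), atz(s,47,308,28).round(1))
h=cv2.convexHull(cs)[:,0]; P=np.array([atz(s,*q,28)[:2] for q in h]); print(cv2.minEnclosingCircle(P.astype(np.float32)))
E
```

```text
FL [574.6 149.4  45. ]
FR [561.1   2.4  45. ]
BR [621.5  -3.7  45. ]
railFL [590.  133.7  45. ]
railFR [587.6  96.4  45. ]
mFL [583.4  50.5  45. ]
mFR [579.8  12.8  45. ]
((42.21220779418945, 313.7620849609375), (59.36713409423828, 82.85755157470703), 91.99259948730469) [ 602.3 -189.8   28. ] [ 596.  -183.9   28. ]
((607.8930053710938, -187.63819885253906), 38.76205825805664)
```

The mortised rail is at about (593,31) and the rack x axis is at about 85°. The lamp is at (609,-186) and the ring at (582,-308), so the push heading is -102.5°. I'm moving behind the lamp with the fingers half open as a cradle.

```bash
python3 -m jog '-0.36 -0.455 0 0 0 0 0;-0.36 -0.455 0 0 0 0 0;-0.36 -0.455 0 0 0 0 0;-0.36 -0.455 0 0 0 0 0;0 0 0 0 0 0.171 0'; python3 -m jog '0 0 0 0 0 0.171 0;0 0 0 0 0 0.171 0;0 0 0 0 0 0.171 0;0 0 0 0 0 0.171 0;0 0 0 0 0 0.171 0'; python3 -m jog '0 0 0 0 0 0.171 0;0 0 0 0 0 0.171 0;0 0 0 0 0 0.171 0;0 0 0 0 0 0.171 0;0 0 0 0 0 0 0'
python3 - <<'E'
from h import *
s=snap('wrist','w2');print(sense()['tool_pos'],sense()['tcp_rot'],sense()['joint_pos'])
E
```

```text
time: 2.58
tool_pos: [627.1, -114.2, 339.4]
tcp_rot: [-180.0, -0.1, 169.6]
ft_force: [-0.7, 0.4, 0.2]
finger_gap: 43.0
grip_force: 0.0
time: 3.2
tool_pos: [625.8, -110.7, 341.0]
tcp_rot: [180.0, -0.0, 118.3]
ft_force: [-0.2, -0.1, 0.2]
finger_gap: 42.4
grip_force: 0.0
time: 3.82
tool_pos: [625.7, -111.0, 341.0]
tcp_rot: [180.0, -0.0, 77.7]
ft_force: [0.0, 1.1, -0.1]
finger_gap: 42.8
grip_force: 0.0
[ 625.70751196 -111.34218385  340.94961976] [ 1.79994110e+02 -9.79059629e-03  7.78174460e+01] [-1.47138379e+01  1.49377489e+01  8.35256425e+01  1.01518687e-02
  8.15311569e+01 -2.53277805e+00]
```

View pics/w2.png

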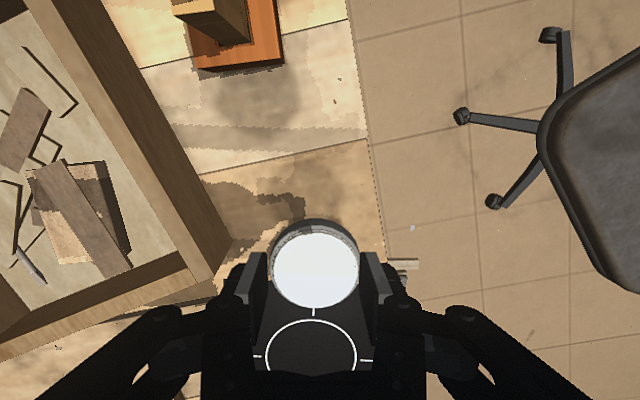

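The wrist view shows the lamp's white top at (315,270), between the fingers. The ring's top edge is at (312,321), its sides at x≈265 and 357, and its ticks at (257,356) and (367,360).

```bash
python3 - <<'E'
from h import *
from scipy.optimize import least_squares
s=load('w2')
m=(s['img'].min(2)>200).astype(np.uint8); m[:225]=0;m[312:]=0;m[:,:268]=0;m[:,362:]=0
cs=max(cv2.findContours(m,0,1)[0],key=cv2.contourArea);h=cv2.convexHull(cs)[:,0]
def fit(pts,z):
    P=np.array([atz(s,*q,z)[:2] for q in pts]); r=least_squares(lambda c:np.hypot(*(P-c[:2]).T)-c[2],[*P.mean(0),45]); return r.x.round(1),np.sqrt((r.fun**2).mean())
L=fit(h,28);print('lamp',L)
m=(s['img'].min(2)>140).astype(np.uint8); 
ys,xs=np.nonzero(m); k=(ys>319)&(ys<372)&(xs>263)&(xs<360); q=np.c_[xs,ys][k]; print(len(q))
# keep pts in annulus
P=np.array([atz(s,*p,0)[:2] for p in q]); c=np.array([582,-308.])
for _ in range(5):
    d=np.hypot(*(P-c).T); kk=abs(d-50)<6; c=least_squares(lambda c:np.hypot(*(P[kk]-c[:2]).T)-c[2],[*c,50]).x; print(c.round(1),kk.sum()); c=c[:2]
a,b=atz(s,257,356,0),atz(s,367,360,0);print(a,b,np.degrees(np.arctan2(*(b-a)[[1,0]])))
d=c-L[0][:2];print(d,np.linalg.norm(d),np.degrees(np.arctan2(d[1],d[0])),(sense()['tool_pos'][:2]-L[0][:2])@d/np.linalg.norm(d),np.cross(d,sense()['tool_pos'][:2]-L[0][:2])/np.linalg.norm(d))
E
```

```text
lamp (array([ 609.6, -188.8,   39.2]), np.float64(0.6488460112744133))
315
[ 578.5 -308.5   50.2] 315
[ 578.5 -308.5   50.2] 315
[ 578.5 -308.5   50.2] 315
[ 578.5 -308.5   50.2] 315
[ 578.5 -308.5   50.2] 315
[ 520.65420916 -292.91946725    0.        ] [ 639.87275276 -324.49503273    0.        ] -14.83443624043947
[ -31.09108258 -119.7026606 ] 123.67450169607194 -104.560043539059 -79.01957579736644 -3.882249896421598<stdin>:16: DeprecationWarning: Arrays of 2-dimensional vectors are deprecated. Use arrays of 3-dimensional vectors instead. (deprecated in NumPy 2.0)
```

```bash
python3 -m jog '0 0.039 0 0 0 0.04 0;0 0 0.5 0 0 0 0;0 0 0.5 0 0 0 0;0 0 0.35 0 0 0 0;0 0 0.26 0 0 0 0'; python3 -m jog '0 0 0 0 0 0 0;-0.1 0 0 0 0 0 0;-0.1 0 0 0 0 0 0;-0.1 0 0 0 0 0 0;-0.12 0 0 0 0 0 0'
python3 -m jog '-0.15 0 0 0 0 0 0;-0.15 0 0 0 0 0 0;-0.15 0 0 0 0 0 0;-0.12 0 0 0 0 0 0;-0.1 0 0 0 0 0 0';python3 -m jog '-0.1 0 0 0 0 0 0;0 0 0 0 0 0 0'
python3 - <<'E'
from h import *
s=snap('wrist','w3');print(sense()['tool_pos'],sense()['tcp_rot'])
E
```

```text
time: 4.5
tool_pos: [628.7, -112.8, 177.6]
tcp_rot: [-179.9, -0.0, 75.4]
ft_force: [0.8, 0.4, -0.2]
finger_gap: 42.8
grip_force: 0.0
time: 5.12
tool_pos: [619.0, -155.0, 181.2]
tcp_rot: [179.9, -0.1, 75.1]
ft_force: [1.4, 5.4, 5.3]
finger_gap: 42.9
grip_force: 2.7
time: 5.75
tool_pos: [601.6, -219.8, 181.0]
tcp_rot: [179.9, -0.0, 75.1]
ft_force: [1.0, 4.8, 6.3]
finger_gap: 42.8
grip_force: 3.4
time: 6.0
tool_pos: [598.6, -230.0, 180.5]
tcp_rot: [179.9, 0.0, 75.0]
ft_force: [0.1, 0.7, -0.0]
finger_gap: 42.6
grip_force: 0.3
[ 598.49611618 -229.61849941  180.08684054] [1.79972997e+02 2.92622975e-02 7.50240866e+01]
```

View pics/w3.png

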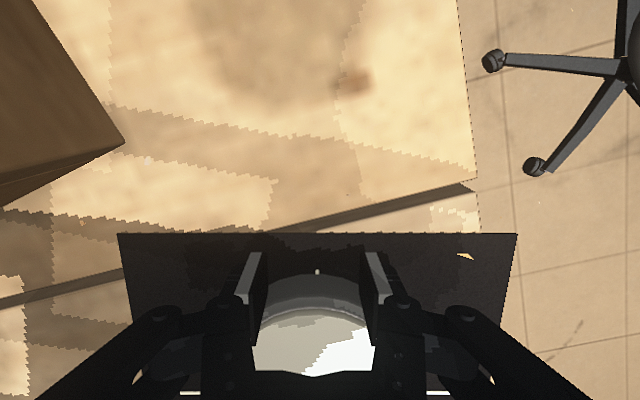

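The lamp sits in the cradle. The back edge of its white diffuser is at (313,308), and its underside edge is at about (313,274).

```bash
python3 - <<'E'
from h import *
s=load('w3'); u=np.array([-.2552,-.9669]); ring=np.array([578.5,-308.5]); t=sense()['tool_pos'][:2]
for p,z,r in [((313,308),28,39.2),((313,274),0,45)]:
    c=atz(s,*p,z)[:2]+u*r; print(c.round(1),'to go',((ring-c)@u).round(1),'tcp behind',((c-t)@u).round(1))
n=np.array([u[1],-u[0]]); print('lateral tcp vs ring',(t-ring)@n)
E
```

```text
[ 586.  -274.5] to go 34.8 tcp behind 46.5
[ 584.5 -280.1] to go 29.0 tcp behind 52.3
lateral tcp vs ring 0.7963142203722168
```

```bash
python3 -m jog '-0.08 0 0 0 0 0 0;-0.08 0 0 0 0 0 0;-0.08 0 0 0 0 0 0;-0.07 0 0 0 0 0 0;0 0 0 0 0 0 0';python3 -m jog '0 0 0 0 0 0 0;0.1 0 0 0 0 0 0;0.3 0 0 0 0 0 0;0.4 0 -0.3 0 0 0 0;0 0 -0.62 0 0 0 0';python3 -m jog '0 0 -0.62 0 0 0 0;0 0 -0.06 0 0 0 0;0 0 0 0 0 0 -1'
python3 - <<'E'
from h import *
from scipy.optimize import least_squares
s=snap('wrist','w4');print(sense()['tool_pos'],sense()['tcp_rot'])
print('expect ring px',proj(s,[578.5,-308.5,28]))
c=proj(s,[578.5,-308.5,28])[0]
m=(s['img'].min(2)>185).astype(np.uint8); m=cv2.morphologyEx(m,cv2.MORPH_OPEN,np.ones((3,3)))
k=np.zeros_like(m);cv2.circle(k,tuple(int(x) for x in c),70,1,-1);m*=k
cs=max(cv2.findContours(m,0,1)[0],key=cv2.contourArea);h=cv2.convexHull(cs)[:,0]
P=np.array([atz(s,*q,28)[:2] for q in h]); r=least_squares(lambda c:np.hypot(*(P-c[:2]).T)-39.2,P.mean(0),loss='soft_l1');print(r.x,cv2.boundingRect(h),cv2.contourArea(cs),r.fun.std())
cv2.imwrite('pics/w4c.png',cv2.resize(s['img'][200:400,160:480,::-1],None,fx=2,fy=2))
E
```

```text
time: 6.68
tool_pos: [590.3, -259.6, 179.6]
tcp_rot: [-180.0, 0.0, 75.0]
ft_force: [-0.1, 0.7, -0.9]
finger_gap: 42.6
grip_force: 0.0
time: 7.3
tool_pos: [610.3, -177.3, 268.6]
tcp_rot: [-179.5, -0.1, 75.3]
ft_force: [1.1, -0.9, 0.2]
finger_gap: 42.6
grip_force: 0.0
time: 7.68
tool_pos: [611.6, -180.9, 340.5]
tcp_rot: [179.9, 0.0, 75.1]
ft_force: [-1.0, 0.4, -0.1]
finger_gap: 59.5
grip_force: 0.0
[ 611.04327753 -180.85550539  338.59473629] [-1.79915935e+02 -9.01734886e-03  7.50875798e+01]
expect ring px [[314.63573672 319.77419537]]
[ 576.29404986 -307.36756616] (272, 284, 81, 69) 4245.5 0.22349432367745686
```

View pics/w4c.png

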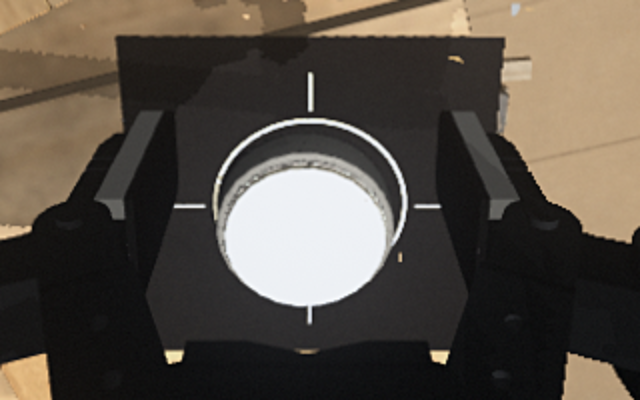

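The lamp's top is at crop (306,236). The ring ticks lie on row 206, and the ring sides are at x=215 and 407. I'm checking the residual against the ring's position in this same view.

```bash
python3 - <<'E'
from h import *
s=load('w4'); f=lambda x,y:(160+(x+.5)/2-.5,200+(y+.5)/2-.5)
print(atz(s,*f(310.5,206),0).round(1), ((atz(s,*f(215,206),0)+atz(s,*f(407,206),0))/2).round(1), (atz(s,*f(310.5,118.5),0)[:2]+50*np.array([-.2552,-.9669])).round(1))
E
```

```text
[ 579.1 -308.4    0. ] [ 579.4 -308.4    0. ] [ 579.4 -307.2]
```

The lamp is within 3 mm of the ring. Now going above the mortised rail and turning the tool to yaw -5.

```bash
python3 -m jog '0.5 -0.18 -0.05 0 0 0 -1;0.5 -0.18 -0.05 0 0 0 -1;0.5 -0.18 -0.05 0 0 0 -1;0.5 -0.18 -0.05 0 0 0 -1;0 0 0 0 0 0.1667 -1';python3 -m jog '0 0 0 0 0 0.1667 -1;0 0 0 0 0 0.1667 -1;0 0 0 0 0 0.1667 -1;0 0 0 0 0 0.1667 -1;0 0 0 0 0 0.1667 -1';python3 -m jog '0 0 0 0 0 0.1667 -1;0 0 0 0 0 0.1667 -1;0 0 0 0 0 0 -1;0 0 0 0 0 0 -1'
python3 - <<'E'
from h import *
s=snap('wrist','w5');print(sense()['tool_pos'],sense()['tcp_rot'],sense()['joint_pos'])
print('expect tenon top',proj(s,[593.5,31,150]))
cv2.imwrite('pics/w5c.png',cv2.resize(s['img'][180:380,180:440,::-1],None,fx=3,fy=3))
E
```

```text
time: 8.35
tool_pos: [592.2, 34.2, 357.3]
tcp_rot: [-179.8, 0.0, 65.1]
ft_force: [-0.2, -1.4, 0.4]
finger_gap: 85.3
grip_force: 0.0
time: 8.98
tool_pos: [592.5, 30.5, 356.6]
tcp_rot: [-179.9, 0.3, 14.7]
ft_force: [0.1, -0.8, 0.2]
finger_gap: 85.3
grip_force: 0.0
time: 9.48
tool_pos: [592.9, 30.4, 358.3]
tcp_rot: [180.0, 0.1, -4.7]
ft_force: [0.9, 0.2, 0.7]
finger_gap: 85.6
grip_force: 0.0
[593.03737166  30.39301956 358.66644979] [ 1.79994653e+02  1.04596584e-01 -4.76289343e+00] [-2.01236882e+00  8.00279097e+00  8.95219158e+01 -3.24356198e-04
  8.25800259e+01  9.27505619e+01]
expect tenon top [[312.00843985 235.24447145]]
```

View pics/w5c.png

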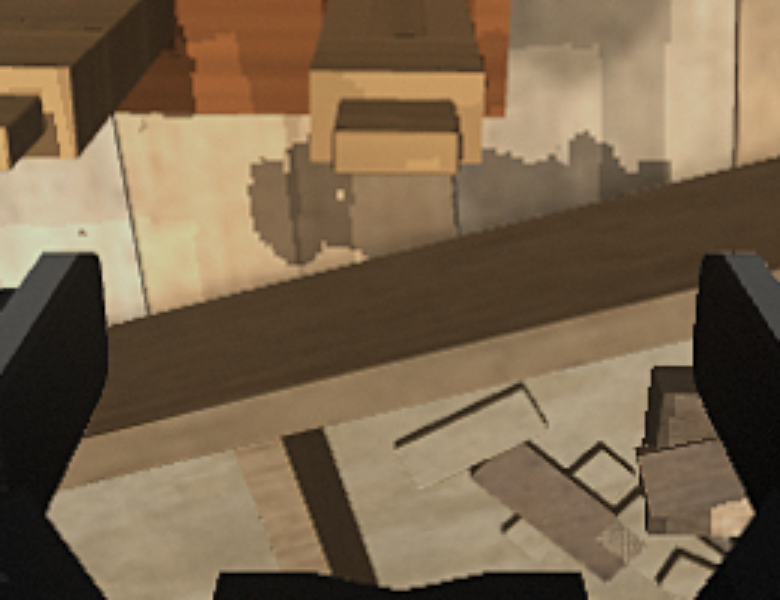

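The tenon's top face is at crop (396,152), i.e. pixel (312,230), against a prediction of (312,235). It is well centred between the fingers.

```bash
python3 - <<'E'
from h import *
s=load('w5'); f=lambda x,y:(180+(x+.5)/3-.5,180+(y+.5)/3-.5)
for p,z in [((396,152),150),((335,131),150),((456,131),150),((311,72),130),((484,72),130)]: print(atz(s,*f(*p),z).round(1))
E
```

```text
[596.5  30.9 150. ]
[601.7  41.9 150. ]
[599.8  19.4 150. ]
[607.3  47.5 130. ]
[604.4  12.3 130. ]
```

```bash
python3 -m jog '0.03 0 0 0 0 0 -1;0 0 0.3 0 0 0 -1;0 0 0.3 0 0 0 -1;0 0 0.2 0 0 0 -1;0 0 0.1 0 0 0 -1'; python3 -m jog '0 0 0 0 0 0 -1;0 0 0 0 0 0 1;0 0 0 0 0 0 1;0 0 0 0 0 0 1;0 0 0 0 0 0 1' 60; python3 -m jog '0 0 0 0 0 0 1;0 0 0 0 0 0 1'
```

```text
time: 10.15
tool_pos: [596.0, 30.1, 268.5]
tcp_rot: [180.0, 0.1, -4.9]
ft_force: [0.9, -0.1, -0.1]
finger_gap: 85.6
grip_force: 0.0
time: 10.78
tool_pos: [596.7, 30.2, 270.8]
tcp_rot: [-180.0, -0.1, -4.9]
ft_force: [-0.0, 0.7, 4.8]
finger_gap: 35.3
grip_force: 60.0
time: 11.02
tool_pos: [596.7, 30.2, 270.8]
tcp_rot: [-180.0, -0.1, -4.9]
ft_force: [-0.4, 1.0, 5.9]
finger_gap: 35.0
grip_force: 60.1
```

```bash
python3 -m jog '0 0 -0.15 0 0 0 1;0 0 -0.25 0 0 0 1;0 0 -0.25 0 0 0 1;0 0 -0.25 0 0 0 1;0 0 -0.25 0 0 0 1';python3 -m jog '0 0 -0.06 0 0 0 1;0 0.3 0 0 0 0 1;0.03 0.35 0 0 0 0 1;0.03 0.4 0 0 0 0 1;0.03 0.35 0 0 0 0 1';python3 -m jog '0.03 0.28 0 0 0 0 1;0 0 0 0 0 -0.1 1;0 0 0 0 0 -0.15 1;0 0 0 0 0 -0.15 1;0 0 0 0 0 -0.15 1';python3 -m jog '0 0 0 0 0 -0.15 1;0 0 0 0 0 -0.15 1;0 0 0 0 0 -0.15 1;0 0 0 0 0 -0.15 1;0 0 0 0 0 -0.15 1'; python3 -m jog '0 0 0 0 0 -0.037 1;0 0 0 0 0 0 1;0 0 0 0 0 0 1'
```

```text
time: 11.65
tool_pos: [596.0, 30.0, 386.2]
tcp_rot: [180.0, 0.0, -5.0]
ft_force: [0.3, -0.1, -0.3]
finger_gap: 35.1
grip_force: 59.9
time: 12.28
tool_pos: [592.7, -111.4, 389.7]
tcp_rot: [-180.0, 0.1, -5.0]
ft_force: [0.8, 0.1, -1.2]
finger_gap: 35.4
grip_force: 59.9
time: 12.9
tool_pos: [593.4, -138.3, 389.6]
tcp_rot: [-179.9, 0.1, 28.3]
ft_force: [-0.2, 0.8, -0.7]
finger_gap: 35.1
grip_force: 60.1
time: 13.52
tool_pos: [593.4, -138.3, 389.6]
tcp_rot: [-179.9, 0.0, 73.3]
ft_force: [0.5, -0.8, -0.0]
finger_gap: 35.1
grip_force: 60.1
time: 13.9
tool_pos: [593.6, -138.3, 390.2]
tcp_rot: [-179.9, -0.0, 75.2]
ft_force: [-0.5, 0.6, -0.6]
finger_gap: 35.4
grip_force: 60.1
```

```bash
python3 -m jog '-0.3 0.05 0 0 0 0 1;-0.4 0.07 0 0 0 0 1;-0.4 0.07 0 0 0 0 1;-0.35 0.06 0 0 0 0 1;-0.23 0.04 0 0 0 0 1';python3 -m jog '0 0 0 0 0 0 1;0 0 0 0 0 0 1;0 0 0 0 0 0 1'
python3 - <<'E'
from h import *
print(sense()['tool_pos'],sense()['tcp_rot'])
s=snap('scene','s6');t=snap('wrist','w6')
a=cv2.resize(s['img'][110:230,260:440,::-1],(600,400),interpolation=2);cv2.imwrite('pics/f.png',np.vstack([a[:, :],np.zeros((0,600,3),np.uint8),cv2.resize(t['img'][:,:,::-1],(600,375))[180:]]))
P=np.array([[579,-308.3,z] for z in(130,200,250,270)]);print(proj(s,P).round(1),((proj(s,P)-[260,110])*3.333).round())
E
```

```text
time: 14.52
tool_pos: [578.7, -309.7, 390.5]
tcp_rot: [-180.0, -0.0, 75.2]
ft_force: [-0.5, -0.6, -0.7]
finger_gap: 35.3
grip_force: 60.0
time: 14.9
tool_pos: [579.4, -307.0, 390.8]
tcp_rot: [-180.0, -0.0, 75.3]
ft_force: [-0.2, 0.4, -1.3]
finger_gap: 35.3
grip_force: 60.0
[ 579.40419941 -307.01186873  390.81667997] [-1.79994203e+02 -1.71322617e-02  7.53413716e+01]
[[318.2 180.1]
 [318.7 165.9]
 [319.  155.5]
 [319.2 151.3]] [[194. 234.]
 [196. 186.]
 [197. 152.]
 [197. 138.]]
```

View pics/f.png

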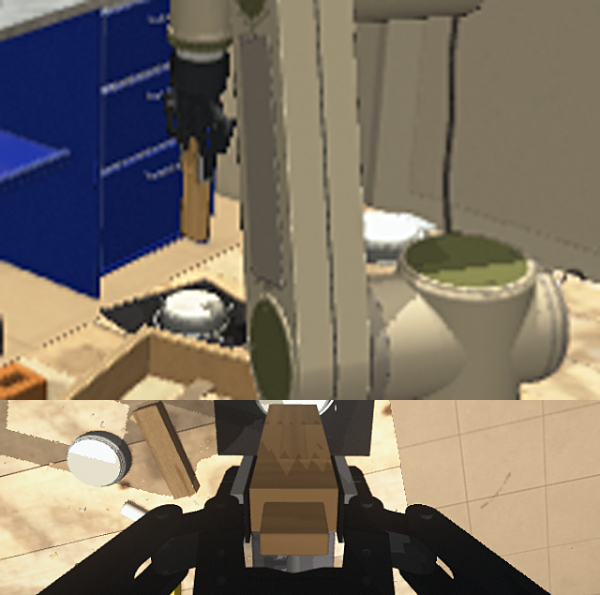

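The final picture shows the rail upright in the fingers. Its lower end is at crop (195,238) against a predicted (194,234), and the lamp sits on the ring beneath it. The lens is visible beyond the tenon, so the mortised face is turned to it. Handing in.

```bash
python3 -c "from bench import *; print(hand_in())"
```

```text
the job is handed in; nothing more can be done
None
```

The lamp is centred on the ring to about 3 mm, and the arm is holding the mortised rail upright at the aim point with its mortise towards the lens; I've handed the job in at about 15 s, but no verdict came back.

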